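# Shut and latch the splash-guard gate

## Task

The gate of the splash guard round the stirrer has been left ajar. Raise its drop bar by the ball knob, swing the gate home onto its rubber seal with the bar held over the catch, and let the bar drop right down behind the catch so that the seal holds the gate latched. Press no harder than the seal needs, do not jam or slam the gate or bar against the strike, and leave the glassware and bottles standing where they are.

Things in the scene. Friction and masses are not known exactly. Their poses are not given: they have to be found in the camera images.
- guard: Splash guard fixed on the bench round a beige hotplate stirrer: a pen of 20 mm aluminium profile and clear plastic, 340 wide, 250 deep, 200 high, open at the top. Origin on the bench, middle of the front opening; x points in through the opening, y left as seen facing it from outside, z up. The gate fills the front, hinged at the right (-y) post and swinging out.
- jamb: Left front post of the guard, 20 x 20 x 200 mm, at guard (0, 160, 0) mm, same axes, origin at its foot. It carries the dark steel strike: the catch in front of it and, behind the gate's free edge, a rubber seal. The strike is bolted through slots and was clamped anywhere up to 15 mm further in or out (x) than drawn: that is not measured and has to be felt.
- gate (a joint): Gate angle, rad: 0 = square across the opening, positive = swung out (counter-clockwise from above); stays where left (friction 0.06 N m). Gate axes = guard axes turned by this about z, origin at gate_hinge. Clear-panelled frame, gate x 0 to 20, y 4 to 285, 30 to 185 mm high, 0.55 kg. Latched, as drawn, it rests at about 0.008, the seal pushing the bar out against the lip.
- bar (a joint): Angle of the drop bar, rad: 0 = level, fully down; positive = raised, at most 0.6; it falls when let go. Dark flat steel bar 173 x 8 x 25 high mm in front of the gate's outer face, with knob 0.27 to 0.40 kg. Pivot axis square to the gate at gate (-30, 160, 147.5) mm. Its end lies 33 mm past the gate's free edge. It clears the catch's lip above 0.10; lying on the lip it reads about 0.096.
- gate_hinge (a point): Foot of the gate's upright hinge axis, on the bench, at guard (-10, -150, 0) mm; axes of the guard.
- gate_edge (a point): On the gate's free edge, outer face, at gate (0, 285, 147.5) mm; axes of the gate.
- knob (a point): Centre of the plain metal ball, 28 mm across, on an 8 mm upright stem, by which the bar is raised; 115 mm beyond the bar's pivot and 82.5 mm above it, at gate (-30, 275, 230) mm with the bar down, 45 mm above the gate's top. Pinch it from above, best with the fingers either side across the gate, so that the bar can turn between them.
- bar_tip (a point): Middle of the bar's free end, 158 mm from the pivot along the bar; axes of the bar.
- catch_drawn (a point): Where the catch would be as drawn (true one up to 15 mm in or out): middle of the top edge of its lip, 149 mm high, at jamb (-49.5, 2) mm. The lip is 6 mm thick (x), 24 mm long (y), square on both sides: a lowered bar runs square into it. Behind it the bar drops into a pocket with its floor 132 mm high (the bar's underside is then at 135).
- seal_drawn (a point): Seal's free face as drawn, at jamb (5.2, -34, 110) mm. As drawn the gate meets it at 0.018, the bar can drop behind the lip below 0.008, the seal is solid at -0.004; each mm the strike sits further out adds 0.0034. Push needed at the knob: 3 N where met, 8 N where the bar can drop, 14 N solid. Over 12 N with the bar held clear above the lip crushes it; 30 N on seal and catch together is a jam.
- beaker: Glass beaker 86 mm across, 95 high, standing on the stirrer in the guard; leave alone. Origin at its foot.
- flask: Stoppered conical glass flask, 80 mm across, 138 high, left of the strike post; leave alone. Origin at its foot.
- dish: Glass petri dish, 96 mm across, 17 high, right of the hinge post; leave alone. Origin at its foot.
- bottle: Amber bottle with a cap, 84 mm across, 190 high, to the right; leave alone. Origin at its foot.
- tall_beaker: Tall glass beaker, 106 mm across, 140 high, to the left; leave alone. Origin at its foot.
- wash_bottle: White wash bottle with a bent spout, 68 mm across, 185 high, far right; leave alone. Origin at its foot.
Mind the look-alikes: they are no part of the job. What is shaped like the jamb but green, red or yellow is not meant.

How it is judged:
At the end, for the whole second after the job is handed in: Gate latched and still: gate angle below 0.08 rad, bar fully down (below 0.03 rad), the seal holding it against the catch (gate and bar bear on the strike with over 5 N in all), gate under 0.02 rad/s (value of joint gate below 0.08 rad and value of joint bar below 0.03 rad and contact force between guard and jamb above 5 N and velocity of joint gate between -0.02 and 0.02 rad/s); the robot touches nothing.
It fails at once if the seal is crushed: the gate presses on it with more than 12 N while the bar is held clear above the lip (value of joint bar above 0.105 rad and contact force between guard and jamb above 12 N).
It fails at once if gate or bar slammed or jammed on the strike with more than 30 N (contact force between guard and jamb above 30 N).
It fails at once if a piece of glassware or a bottle is shifted more than 15 mm or tipped more than 0.2 rad (distance of any of beaker, flask, dish, bottle, tall_beaker, wash_bottle from where it was at the start of the episode above 0.015 m or angle between any of beaker, flask, dish, bottle, tall_beaker, wash_bottle's own z axis and vertical above 0.2 rad).
It also fails if it takes over 51 s, if anything falls off the work surface, if the arm or the gripper's body presses on something with over 40 N, if the wrist force passes 120 N, or if a joint passes its speed limit or range.

## Robot

A 6-joint arm with a two-finger parallel gripper is mounted at the origin on the work surface. World frame = base frame: x ahead of the robot, y to its left, z up, the work surface at z = 0. Lengths are in m, angles in rad, forces in N, time in s.
With the tool pointing down it reaches from about 0.35 to 0.975 m from the base axis. Payload 4.9 kg.
Tool frame: the origin (TCP) lies on the mounting face of the last link; the fingertips stand 173 mm ahead of it and the grasp point (between the pads) lies 155 mm ahead of it (tcp_to_grasp is the distance from the TCP to the grasp point, in m); z points along the fingers, y is the line along which they close (so a half turn about z gives the same grasp; the last joint's range is limited). The gripper opens to 85 mm and grips with 20 to 120 N. Pads are 22 mm wide; open, the fingers measure 114 mm over their backs; the gripper's body (76 mm by 85 mm) begins 54 mm behind the grasp point. The pads swing forward as they close: fully open they stand 13 mm farther back than shut.
Start: joints at [-1.465, 0.053, 1.613, -0, 1.476, -0.119], TCP at [0.139, -0.609, 0.405] pointing down, gripper open.
Joint ranges: [-3.01, 3.01], [-1.01, 2.22], [0.06, 2.58], [-1.02, 4.17], [0.09, 2.62], [-3.14, 3.14]. Speed limits (rad/s): [2.57, 2.57, 3.14, 3.14, 3.14, 3.14].

## Interface

Orientations are given as a rotation vector (axis times angle).
In Python, from station import get_obs, get_image, calibration, finish_job, tcp_to_grasp gives the robot as it stands. The module is installed in compiled form; this text tells all that it offers.
- The arm moves only by the tool arm_command, never from a script. Its argument "plan" is a list that holds one entry, the list of rows, each a list of 6 numbers: the shift along the tool's x, y, z in cm, then the turn, a rotation vector about the tool's x, y, z in rad. A call has 1 to 12 rows; each row is the pose to reach, as a shift and turn from the pose commanded when the call began, along the tool's axes at that moment; what a row does not reach only later rows make up. A row lasts 1/12 s, in which the tool goes at most 41.7 mm and 7.16 degrees, less where a joint would pass 70% of its speed; a pose out of reach is approached as far as the arm can. A call with a gripper value outside its range is refused whole. "gripper" is the closure, from -1 (fully open) to 1 (shut), set as the call begins (left out, the last holds). The fingers move at their own pace and stop on an object; "force" is the grip in N (left out, the last holds). Time passes only in rows, so rows that repeat a pose let the fingers close. It gives the time, the measured TCP pose, the force, the opening and the grip force at its end, in the units of the state.
- get_obs(): the state, without advancing time (a new reading comes with each control period).
- get_image(name): name is "scene" or "top" or "wrist"; returns (picture, depth): 384x512x3 uint8, blue, green, red; 384x512 float32, m along the optical axis (not along the pixel's ray), 0 where there is no reading.
- calibration(name): a dict with "fx", "fy", "cx", "cy" (pixels), "dist" ([k1, k2, p1, p2, k3] as OpenCV has them; the pictures are not rectified), "pose" (4x4, takes a point from camera to world coordinates). Camera axes: x right, y up, looking along -z (the intrinsics and any distortion apply to the point x, -y, -z); pixel columns grow to the right and rows downward; lengths in m; the calibration is good to about 2 mm. A picture is of the moment at which its call begins: read the wrist's pose just before it. calibration takes no time and is no camera call; for the wrist camera it gives the pose at the moment of the call.
- finish_job(): hands the job in; it is judged then, once.
The state is a dict: "t": time; "q": joint angles; "dq": joint speeds; "effort": joint torques, N m; "tool_pos": TCP position; "tool_rot": TCP orientation; "contact_force": force on the tool from outside, world axes, zero at the start; "wrist_torque": the same for the moment, N m; "opening": finger opening in m; "grip_force": force on a finger pad.
Only numpy, scipy, OpenCV 4.12 (cv2) and the standard library are available. Lean on these libraries where they do the work, as an engineer would, in place of code of your own. Each camera call takes 0.05 s, during which the arm holds its last target. There are 200 camera calls.

## Working session

There is one attempt and no reset: what is moved stays moved. The work goes in short steps, Python scripts to look and compute and a tool call to move; the robot and the scene stay as the last step left them, time stands still between calls to the robot, and variables do not carry over. Pictures are saved under pics/ and viewed, at most 10 in all, crops included, and the job is handed in when it is done.

Besides the shell and the picture viewer there is one more tool, called as a command line: name --argument value ..., lists and objects as JSON in quotes. arm_command: Moves the arm, as the interface text tells. Its arguments: {"type":"object","properties":{"plan":{"type":"array"},"gripper":{"type":"number"},"force":{"type":"number"}},"required":["plan"]}

```bash
mkdir -p pics
python3 - <<'E'
from station import *
import cv2,numpy as np
print(get_obs())
print(tcp_to_grasp if not callable(tcp_to_grasp) else tcp_to_grasp())
for n in("scene","top"):
    im,d=get_image(n);cv2.imwrite(f"pics/{n}.png",im);np.save(f"pics/{n}.npy",d)
    c=calibration(n);print(n,c)
a=cv2.imread("pics/scene.png");b=cv2.imread("pics/top.png")
E
```

```text
{'t': 0.0, 'q': array([-1.46501505e+00,  5.33455166e-02,  1.61428816e+00,  7.79106495e-06,
        1.47601467e+00, -1.19014435e-01]), 'dq': array([-1.79201882e-03,  3.47488404e-04,  8.55791552e-05,  1.35830537e-04,
        1.34589237e-03, -1.06603113e-03]), 'effort': array([ 3.22395772e-04, -3.93684447e+01, -3.70174026e+01, -8.20743981e-05,
        7.09510467e-03, -6.96211046e-06]), 'tool_pos': array([ 0.13928067, -0.60900564,  0.40347318]), 'tool_rot': array([-3.11972674e+00, -3.52133550e-01, -3.35250631e-05]), 'contact_force': array([-0.06901712, -0.3797455 , -0.26416967]), 'wrist_torque': array([-0.00421571,  0.00298313,  0.04228638]), 'grip_force': 0.0, 'opening': 0.0853712227957872}
0.1547
scene {'fx': 411.7979002389753, 'fy': 411.7979002389753, 'cx': 253.5925191119791, 'cy': 191.49638855561213, 'dist': array([-0.03428196,  0.        ,  0.        ,  0.        ,  0.        ]), 'pose': array([[-0.87139437, -0.33890366,  0.35470575,  1.0234085 ],
       [ 0.49035491, -0.6237488 ,  0.60867848,  0.70689614],
       [ 0.01496392,  0.70433071,  0.70971426,  1.00701182],
       [ 0.        ,  0.        ,  0.        ,  1.        ]])}
top {'fx': 392.2390230189528, 'fy': 392.2390230189528, 'cx': 255.2562410269925, 'cy': 189.74504648676017, 'dist': array([-0.04746067,  0.        ,  0.        ,  0.        ,  0.        ]), 'pose': array([[ 1.92602631e-02,  9.94959977e-01, -9.84057204e-02,
         5.00585106e-01],
       [-9.99814503e-01,  1.91715111e-02, -1.84749497e-03,
        -3.19147765e-02],
       [ 4.84028114e-05,  9.84230496e-02,  9.95144663e-01,
         1.39472767e+00],
       [ 0.00000000e+00,  0.00000000e+00,  0.00000000e+00,
         1.00000000e+00]])}
```

View pics/scene.png

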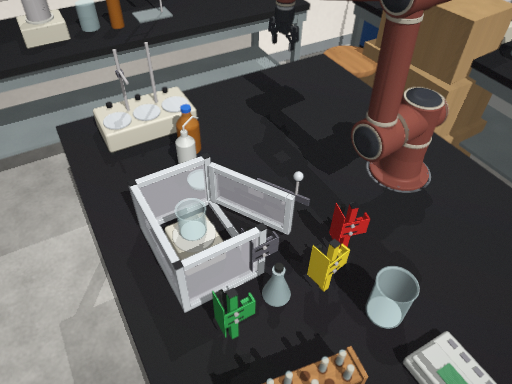

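View pics/top.png

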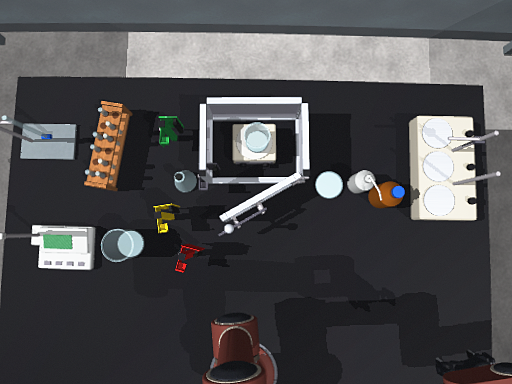

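Scene: the knob is at (299,176) in scene and (229,229) in top. The gate is ajar, running from the hinge at top (303,178) to its free edge at about (223,218). The dark strike is on the left front post at top (204,182), scene (263,248). The look-alike posts are green (168,128), yellow (165,217) and red (187,257), all in top. None of them is the one I want.

```bash
cat > h.py <<'E'
from station import *
import cv2,numpy as np
def ray(c,uv):
    K=np.array([[c['fx'],0,c['cx']],[0,c['fy'],c['cy']],[0,0,1]])
    p=cv2.undistortPoints(np.array(uv,float).reshape(-1,1,2),K,np.array(c['dist'])).reshape(-1,2)
    d=np.c_[p[:,0],-p[:,1],-np.ones(len(p))]
    return c['pose'][:3,3],d@c['pose'][:3,:3].T
def plane(c,uv,z):
    o,d=ray(c,uv);return o+d*((z-o[2])/d[:,2])[:,None]
def tri(c1,u1,c2,u2):
    (o1,d1),(o2,d2)=ray(c1,u1),ray(c2,u2);a,b=d1[0],d2[0]
    s=np.linalg.lstsq(np.c_[a,-b],o2-o1,rcond=None)[0]
    p,q=o1+s[0]*a,o2+s[1]*b;return (p+q)/2,np.linalg.norm(p-q)
def cloud(c,d):
    v,u=np.nonzero(d>0);o,r=ray(c,np.c_[u,v]);P=np.full(d.shape+(3,),np.nan);P[v,u]=o+r*d[v,u][:,None];return P
E
python3 - <<'E'
from h import *
ct,cs=calibration("top"),calibration("scene")
T,S=cv2.imread("pics/top.png"),cv2.imread("pics/scene.png")
for n,I,c,(u,v) in(("top",T,ct,(229,229)),("scene",S,cs,(299,176))):
    P=cloud(c,np.load(f"pics/{n}.npy"))
    w=P[v-9:v+10,u-9:u+10];m=(w[...,2]>.205)
    vv,uu=np.nonzero(m);print(n,m.sum(),uu.mean()+u-9,vv.mean()+v-9,np.nanmean(w[m],0),np.nanmax(w[m],0))
    np.save(f"pics/{n}_P.npy",P)
    if n=="top":
        g=(P[...,2]>.18)&(P[...,2]<.215)&(I.min(2)>120)
        g[:90]=0;g[240:]=0;g[:,:195]=0;g[:,315:]=0
        cs_,_=cv2.findContours(g.astype(np.uint8),0,2)
        for k in cs_:
            if cv2.contourArea(k)>30:
                b=cv2.boxPoints(cv2.minAreaRect(k));print(cv2.minAreaRect(k));print(plane(c,b,np.median(P[g][:,2])).round(4))
crop=cv2.resize(T[90:250,190:320],None,fx=4,fy=4,interpolation=cv2.INTER_CUBIC)[:600];crop2=cv2.resize(T[160:250,190:320],None,fx=6,fy=6,interpolation=2)
cv2.imwrite("pics/crop.png",crop2)
E
```

```text
top 69 229.0 228.0 [0.50060016 0.0450321  0.23981699] [0.51245642 0.05699876 0.2500374 ]
((260.2019958496094, 195.9727783203125), (6.585997104644775, 90.1600341796875), 60.524105072021484)
[[ 0.5386  0.0782  0.1991]
 [ 0.6796 -0.1597  0.1991]
 [ 0.662  -0.1698  0.1991]
 [ 0.5213  0.0678  0.1991]]
((202.0, 136.5), (65.0, 6.0), 90.0)
[[0.886  0.1522 0.1991]
 [0.8863 0.1333 0.1991]
 [0.6801 0.1264 0.1991]
 [0.6797 0.1449 0.1991]]
((271.8308410644531, 112.57296752929688), (123.7069091796875, 56.842044830322266), 34.10127639770508)
[[ 0.8947  0.1346  0.1991]
 [ 1.0517  0.0383  0.1991]
 [ 0.8313 -0.2874  0.1991]
 [ 0.6806 -0.1883  0.1991]]
scene 91 297.64835164835165 176.43956043956044 [0.50264636 0.05191886 0.23509444] [0.51381201 0.06147429 0.24812617]
```

View pics/crop.png

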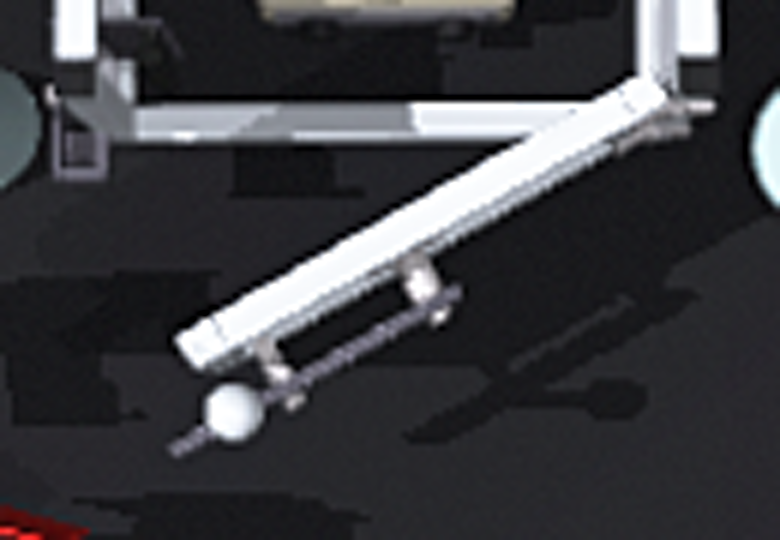

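The crop shows the plain ball at top (229,228.5), standing on the dark bar in front of the clear gate. That is the right knob. Next I fit the guard's yaw, the gate angle and the hinge.

Run:
```python
from h import *
ct,cs=calibration("top"),calibration("scene")
P=np.load("pics/top_P.npy");T=cv2.imread("pics/top.png");S=cv2.imread("pics/scene.png")
k,e=tri(ct,(229,228.4),cs,(298.3,176));print("knob tri",k,e,"plane.23",plane(ct,[(229,228.4)],.23))
g=(P[...,2]>.19)&(P[...,2]<.212)&(T.min(2)>120);g[:90]=0;g[182:]=0;g[:,:195]=0;g[:,315:]=0
v,u=np.nonzero(g);X=plane(ct,np.c_[u,v],.2)[:,:2].astype(np.float32)
X=X[X[:,0]>.7];(r)=cv2.minAreaRect(X);print(r);print(cv2.boxPoints(r))
# outer edges: left, right, back lines by extreme pixels
y=X[:,1];
L=np.array([[x0,y[(abs(X[:,0]-x0)<.004)].max()] for x0 in np.arange(.71,.87,.01)])
R=np.array([[x0,y[(abs(X[:,0]-x0)<.004)].min()] for x0 in np.arange(.71,.87,.01)])
B=np.array([[y0,X[abs(y-y0)<.004,0].max()] for y0 in np.arange(-.15,.12,.01)])
for n,A in(("L",L),("R",R),("B",B)): print(n,np.polyfit(A[:,0],A[:,1],1),np.polyval(np.polyfit(A[:,0],A[:,1],1),A[:,0].mean()),A[:,0].mean())
g=(P[...,2]>.165)&(P[...,2]<.2)&(T.min(2)>120);m=np.zeros(g.shape,np.uint8);cv2.fillPoly(m,[np.array([[217,213],[300,168],[306,180],[224,225]])],1)
v,u=np.nonzero(g&(m>0));G=plane(ct,np.c_[u,v],.185)[:,:2].astype(np.float32);print("gate",cv2.fitLine(G,2,0,.01,.01).ravel(),cv2.boxPoints(cv2.minAreaRect(G)))
```

```text
knob tri [0.49820459 0.04653191 0.23052735] 0.00303151371003082 plane.23 [[0.49942207 0.04566275 0.23      ]]
((0.805057942867279, -0.022319763898849487), (0.21303638815879822, 0.33945903182029724), 1.048776626586914)
[[ 0.69545096  0.14543165]
 [ 0.70166427 -0.19397052]
 [ 0.9146649  -0.19007118]
 [ 0.9084516   0.14933099]]
L [0.03504865 0.11792763] 0.14561606417683995 0.79
R [ 0.01035771 -0.19876745] -0.19058485679766712 0.79
B [-0.02022791  0.9091332 ] 0.9095377568845393 -0.019999999999999882
gate [ 0.50494546 -0.86315125  0.6024941  -0.04849288] [[ 0.5219649   0.06932412]
 [ 0.6640264  -0.18240787]
 [ 0.68571675 -0.1701672 ]
 [ 0.5436553   0.0815648 ]]
```

arm_command --plan '[[[0, 0, -4, 0, 0, 0], [4, -4, -6, 0, 0, -0.12], [8, -8, -6, 0, 0, -0.24], [12, -12, -6, 0, 0, -0.36], [15, -15, -6, 0, 0, -0.48], [18, -18, -6, 0, 0, -0.6], [21, -21, -6, 0, 0, -0.72], [24, -24, -6, 0, 0, -0.84], [27, -27, -6, 0, 0, -0.96], [29, -30, -6, 0, 0, -1.08], [31, -33, -6, 0, 0, -1.2], [34, -36, -6, 0, 0, -1.32]]]' --gripper -1

```text
t: 1.1
tool_pos: [0.3716, -0.2155, 0.4643]
tool_rot: [-2.244, -2.198, -0.0]
contact_force: [1.2, 0.1, -0.6]
opening: 0.0852
grip_force: 0.0
```

arm_command --plan '[[[3, 1.5, 0, 0, 0, -0.1], [6, 3, 0, 0, 0, -0.2], [9, 4, 0, 0, 0, -0.3], [12, 5.5, 0, 0, 0, -0.4], [15, 7, 0, 0, 0, -0.5], [18, 8, 0, 0, 0, -0.556], [20, 9, 0, 0, 0, -0.556], [22, 10, 0, 0, 0, -0.556], [23, 10.2, 0, 0, 0, -0.556], [23, 10.2, 0, 0, 0, -0.556], [23, 10.2, 0, 0, 0, -0.556]]]'

```text
t: 2.02
tool_pos: [0.4793, 0.0097, 0.4643]
tool_rot: [-1.561, -2.726, 0.002]
contact_force: [1.4, 0.4, 0.9]
opening: 0.0857
grip_force: 0.0
```

Run:
```python
from h import *
o=get_obs();c=calibration("wrist");im,d=get_image("wrist");cv2.imwrite("pics/w1.png",im)
print(o['tool_pos'],o['tool_rot'],c['pose'][:3,3]);np.save("pics/w1d.npy",d);np.save("pics/w1c.npy",c,allow_pickle=True)
P=cloud(c,d);m=(P[...,2]>.207)&(P[...,2]<.26)
n,lab,st,ce=cv2.connectedComponentsWithStats(m.astype(np.uint8))
for i in range(1,n):
    if st[i,4]>150: print(st[i],ce[i],plane(c,[ce[i]],.23),np.median(P[lab==i],0))
```

```text
[0.47928372 0.00965333 0.46425772] [-1.56068284e+00 -2.72572619e+00  1.57918700e-03] [0.44549991 0.06729384 0.43441571]
[ 286  164   38   37 1101] [304.50772025 182.2479564 ] [[0.49890939 0.04659301 0.23      ]] [0.49575403 0.04777463 0.24095032]
```

View pics/w1.png

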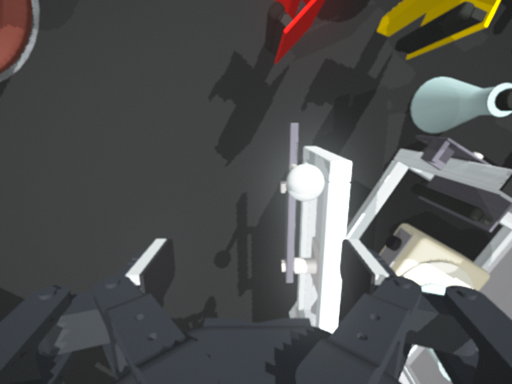

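Wrist view: the ball is at px (304,182), world (0.499, 0.0466), and the bar lies square to the fingers' line. All three views agree. Now I move over it and down.

arm_command --plan '[[[1.1, 1.8, 0, 0, 0, 0], [2.2, 3.5, 0, 0, 0, 0], [2.2, 3.5, 0, 0, 0, 0], [2.2, 3.5, 2, 0, 0, 0], [2.2, 3.5, 4, 0, 0, 0], [2.2, 3.5, 6, 0, 0, 0], [2.2, 3.5, 7.5, 0, 0, 0], [2.2, 3.5, 8.2, 0, 0, 0], [2.2, 3.5, 8.2, 0, 0, 0], [2.2, 3.5, 8.2, 0, 0, 0]]]'

```text
t: 2.9
tool_pos: [0.4985, 0.0455, 0.3831]
tool_rot: [1.563, 2.725, -0.0]
contact_force: [-0.2, -0.6, -0.7]
opening: 0.0851
grip_force: 0.0
```

arm_command --plan '[[[0, 0, 0, 0, 0, 0], [0, 0, 0, 0, 0, 0], [0, 0, 0, 0, 0, 0], [0, 0, 0, 0, 0, 0], [0, 0, 0, 0, 0, 0], [0, 0, 0, 0, 0, 0], [0, 0, 0, 0, 0, 0], [0, 0, 0, 0, 0, 0]]]' --gripper 1 --force 30

```text
t: 3.57
tool_pos: [0.4987, 0.0464, 0.3834]
tool_rot: [1.561, 2.725, 0.001]
contact_force: [-0.8, 0.4, 4.0]
opening: 0.0261
grip_force: 29.4
```

Run:
```python
from h import *
o=get_obs();print(o)
im,d=get_image("wrist");cv2.imwrite("pics/w2.png",im)
```

```text
{'t': 3.5667, 'q': array([-5.58528787e-02, -2.37329829e-01,  1.91962107e+00,  1.20139771e-04,
        1.45827908e+00, -5.86046398e-01]), 'dq': array([-2.91291129e-04,  7.83476782e-06, -2.42449936e-03, -4.62865463e-04,
       -3.44988027e-04, -3.60164877e-04]), 'effort': array([-1.60592711e-01, -2.48078030e+01, -3.49994874e+01, -8.31306539e-02,
       -1.06384882e-01, -3.75584132e-03]), 'tool_pos': array([0.49869389, 0.04644608, 0.383382  ]), 'tool_rot': array([1.56140706e+00, 2.72510647e+00, 8.86748671e-04]), 'contact_force': array([-0.7970102 ,  0.35261806,  4.00520328]), 'wrist_torque': array([ 0.11123407,  0.058914  , -0.04072955]), 'grip_force': 29.364740252494812, 'opening': 0.026110986886757986}
```

View pics/w2.png

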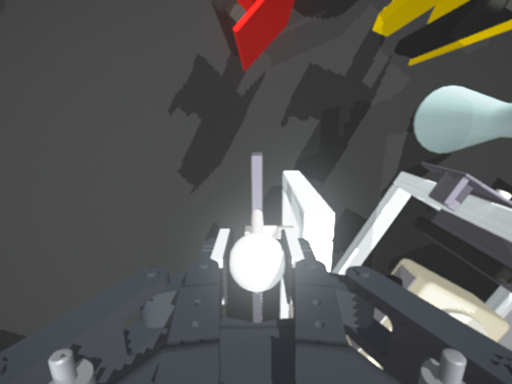

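The wrist picture shows the ball at (257,262), seated between the pads, with the bar running straight ahead. I raise it along its arc.

arm_command --plan '[[[-0.25, 0, -0.35, 0, 0, 0], [-0.5, 0, -0.67, 0, 0, 0], [-0.8, 0, -1.0, 0, 0, 0], [-1.07, 0, -1.32, 0, 0, 0], [-1.37, 0, -1.62, 0, 0, 0], [-1.67, 0, -1.92, 0, 0, 0], [-1.67, 0, -1.92, 0, 0, 0], [-1.67, 0, -1.92, 0, 0, 0], [-1.67, 0, -1.92, 0, 0, 0]]]'

```text
t: 4.37
tool_pos: [0.507, 0.0319, 0.4018]
tool_rot: [1.562, 2.726, 0.0]
contact_force: [-2.0, 2.9, -0.5]
opening: 0.0259
grip_force: 29.7
```

Run:
```python
from h import *
c=calibration("top");im,d=get_image("top")
S,_=get_image("scene")
a=cv2.resize(S[130:280,200:360],None,fx=4,fy=4,interpolation=2);cv2.imwrite("pics/s2.png",a)
```

```text
(no output)
```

View pics/s2.png

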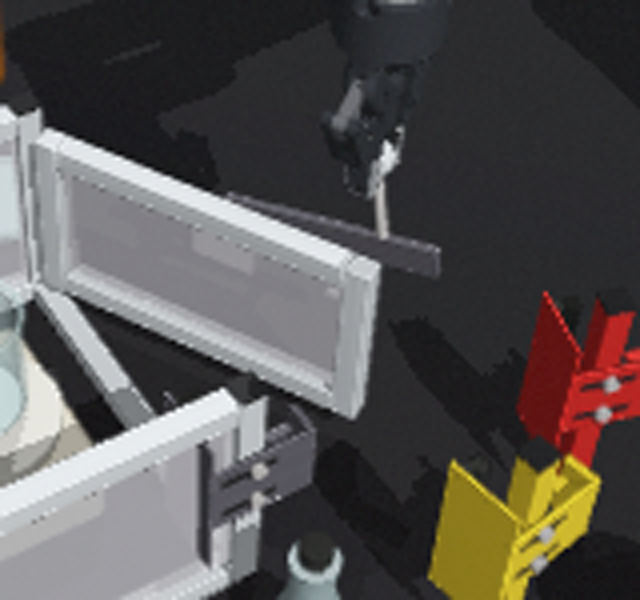

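Scene crop: the bar is up, the gate is free, and the path to the dark strike is clear. I swing to about 0.11 rad.

arm_command --plan '[[[0.08, 0.78, 0, 0, 0, 0.03], [0.15, 1.81, 0, 0, 0, 0.07], [0.17, 2.85, 0, 0, 0, 0.11], [0.16, 3.89, 0, 0, 0, 0.15], [0.1, 4.93, 0, 0, 0, 0.19], [0, 5.97, 0, 0, 0, 0.23], [-0.14, 7.0, 0, 0, 0, 0.27], [-0.32, 8.02, 0, 0, 0, 0.31], [-0.48, 8.79, 0, 0, 0, 0.34], [-0.66, 9.54, 0, 0, 0, 0.37], [-0.8, 10.05, 0, 0, 0, 0.39], [-0.87, 10.3, 0, 0, 0, 0.4]]]'

```text
t: 5.47
tool_pos: [0.6008, 0.0769, 0.4019]
tool_rot: [-2.073, -2.361, -0.001]
contact_force: [-1.4, 4.0, -0.4]
opening: 0.0261
grip_force: 29.8
```

arm_command --plan '[[[0, 0, 0, 0, 0, 0], [0, 0, 0, 0, 0, 0], [0, 0, 0, 0, 0, 0]]]'

```text
t: 5.72
tool_pos: [0.6001, 0.0766, 0.4021]
tool_rot: [2.072, 2.361, 0.001]
contact_force: [-0.1, 4.2, 0.4]
opening: 0.0261
grip_force: 29.8
```

Run:
```python
from h import *
c=calibration("top");im,d=get_image("top");print(get_obs())
P=cloud(c,d);m=np.zeros(d.shape,np.uint8)
g=(P[...,2]>.165)&(P[...,2]<.21)&(im.min(2)>120);g[:150]=0;g[240:]=0;g[:,:205]=0;g[:,310:]=0
cv2.imwrite("pics/t3.png",np.vstack([cv2.resize(im[150:225,190:320],None,fx=5,fy=5,interpolation=2)]))
```

```text
{'t': 5.7667, 'q': array([ 3.86638955e-03,  7.06534055e-03,  1.66380161e+00,  2.82651219e-04,
        1.47019357e+00, -1.26512015e-01]), 'dq': array([-0.00062794, -0.00102305,  0.00053052, -0.00147178, -0.00093942,
        0.0015071 ]), 'effort': array([-2.33924881e+00, -3.67622352e+01, -3.68333852e+01, -1.06286421e+00,
       -1.88951832e-01,  3.66198539e-02]), 'tool_pos': array([0.60006557, 0.07655049, 0.4021369 ]), 'tool_rot': array([2.07190484e+00, 2.36124541e+00, 8.84590332e-04]), 'contact_force': array([0.03533849, 3.50909074, 0.84960704]), 'wrist_torque': array([0.73081648, 0.12255356, 0.01454181]), 'grip_force': 29.81210947036743, 'opening': 0.026121797921853193}
```

View pics/t3.png

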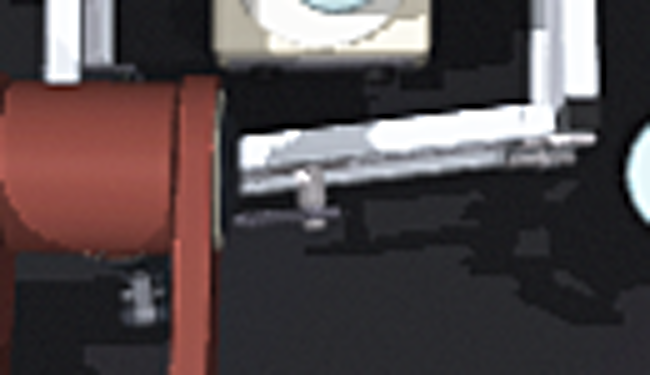

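arm_command --plan '[[[0.03, 0.26, 0, 0, 0, 0.01], [0.05, 0.52, 0, 0, 0, 0.02], [0.08, 0.78, 0, 0, 0, 0.03], [0.08, 0.78, 0, 0, 0, 0.03], [0.08, 0.78, 0, 0, 0, 0.03], [0.08, 0.78, 0, 0, 0, 0.03]]]'

```text
t: 6.27
tool_pos: [0.608, 0.0784, 0.4021]
tool_rot: [2.107, 2.33, 0.001]
contact_force: [-0.3, 4.5, 1.0]
opening: 0.0257
grip_force: 29.9
```

arm_command --plan '[[[0.02, 0.15, 0, 0, 0, 0.006], [0.03, 0.3, 0, 0, 0, 0.012], [0.03, 0.3, 0, 0, 0, 0.012], [0.03, 0.3, 0, 0, 0, 0.012], [0.03, 0.3, 0, 0, 0, 0.012]]]'

```text
t: 6.68
tool_pos: [0.611, 0.079, 0.4021]
tool_rot: [2.122, 2.317, 0.001]
contact_force: [-0.2, 5.2, 1.5]
opening: 0.0264
grip_force: 29.9
```

arm_command --plan '[[[0.05, 0.15, 0, 0, 0, 0.006], [0.08, 0.3, 0, 0, 0, 0.012], [0.08, 0.3, 0, 0, 0, 0.012], [0.08, 0.3, 0, 0, 0, 0.012], [0.08, 0.3, 0, 0, 0, 0.012]]]'

```text
t: 7.1
tool_pos: [0.6138, 0.08, 0.4018]
tool_rot: [2.135, 2.304, 0.0]
contact_force: [-0.8, 3.8, 1.4]
opening: 0.0259
grip_force: 29.8
```

arm_command --plan '[[[0.03, 0.15, 0, 0, 0, 0.006], [0.05, 0.3, 0, 0, 0, 0.012], [0.05, 0.3, 0, 0, 0, 0.012], [0.05, 0.3, 0, 0, 0, 0.012], [0.05, 0.3, 0, 0, 0, 0.012]]]'

```text
t: 7.52
tool_pos: [0.6168, 0.0806, 0.4018]
tool_rot: [2.149, 2.291, -0.0]
contact_force: [-0.9, 3.4, 0.1]
opening: 0.0262
grip_force: 29.8
```

arm_command --plan '[[[0.03, 0.13, 0, 0, 0, 0.005], [0.05, 0.26, 0, 0, 0, 0.01], [0.05, 0.26, 0, 0, 0, 0.01], [0.05, 0.26, 0, 0, 0, 0.01], [0.05, 0.26, 0, 0, 0, 0.01]]]'

```text
t: 7.93
tool_pos: [0.6193, 0.0813, 0.4017]
tool_rot: [2.161, 2.28, -0.001]
contact_force: [0.7, 2.3, -1.0]
opening: 0.0261
grip_force: 29.8
```

arm_command --plan '[[[0.03, 0.13, 0, 0, 0, 0.005], [0.05, 0.26, 0, 0, 0, 0.01], [0.05, 0.26, 0, 0, 0, 0.01], [0.05, 0.26, 0, 0, 0, 0.01], [0.05, 0.26, 0, 0, 0, 0.01]]]'

```text
t: 8.35
tool_pos: [0.6219, 0.0819, 0.4016]
tool_rot: [2.172, 2.27, -0.001]
contact_force: [0.4, 1.4, -1.6]
opening: 0.0259
grip_force: 29.7
```

arm_command --plan '[[[0.01, 0.13, 0, 0, 0, 0.005], [0.02, 0.26, 0, 0, 0, 0.01], [0.02, 0.26, 0, 0, 0, 0.01], [0.02, 0.26, 0, 0, 0, 0.01], [0.02, 0.26, 0, 0, 0, 0.01]]]'

```text
t: 8.77
tool_pos: [0.6245, 0.0822, 0.4017]
tool_rot: [2.183, 2.259, -0.001]
contact_force: [-0.7, 0.2, -2.9]
opening: 0.0259
grip_force: 29.7
```

arm_command --plan '[[[0.02, 0.13, 0, 0, 0, 0.005], [0.03, 0.26, 0, 0, 0, 0.01], [0.03, 0.26, 0, 0, 0, 0.01], [0.03, 0.26, 0, 0, 0, 0.01], [0.03, 0.26, 0, 0, 0, 0.01]]]'

```text
t: 9.18
tool_pos: [0.627, 0.0826, 0.4017]
tool_rot: [2.195, 2.248, -0.001]
contact_force: [1.1, -0.5, -3.3]
opening: 0.0264
grip_force: 29.7
```

arm_command --plan '[[[0, 0.13, 0, 0, 0, 0.005], [0.01, 0.26, 0, 0, 0, 0.01], [0.01, 0.26, 0, 0, 0, 0.01], [0.01, 0.26, 0, 0, 0, 0.01], [0.01, 0.26, 0, 0, 0, 0.01]]]'

```text
t: 9.6
tool_pos: [0.6293, 0.083, 0.4016]
tool_rot: [-2.205, -2.236, 0.002]
contact_force: [-3.1, -0.8, -1.6]
opening: 0.0261
grip_force: 29.8
```

arm_command --plan '[[[0, 0.1, 0, 0, 0, 0.004], [0.01, 0.2, 0, 0, 0, 0.008], [0.01, 0.2, 0, 0, 0, 0.008], [0.01, 0.2, 0, 0, 0, 0.008], [0.01, 0.2, 0, 0, 0, 0.008]]]'

```text
t: 10.02
tool_pos: [0.6311, 0.0832, 0.4015]
tool_rot: [-2.213, -2.227, 0.003]
contact_force: [-6.4, 0.8, -2.8]
opening: 0.0256
grip_force: 29.9
```

Seal felt: about 6.4 N. I ease in further, 1 mm at a time.

arm_command --plan '[[[0, 0.05, 0, 0, 0, 0.002], [0, 0.1, 0, 0, 0, 0.004], [0, 0.1, 0, 0, 0, 0.004], [0, 0.1, 0, 0, 0, 0.004], [0, 0.1, 0, 0, 0, 0.004]]]'

```text
t: 10.43
tool_pos: [0.6319, 0.0833, 0.4014]
tool_rot: [-2.217, -2.222, 0.004]
contact_force: [-8.4, 0.6, -1.3]
opening: 0.0259
grip_force: 29.9
```

arm_command --plan '[[[0, 0, 0, 0, 0, 0], [0, 0, 0, 0, 0, 0]]]'

```text
t: 10.6
tool_pos: [0.6319, 0.0833, 0.4014]
tool_rot: [-2.217, -2.222, 0.004]
contact_force: [-7.4, -0.2, -2.0]
opening: 0.0257
grip_force: 29.9
```

arm_command --plan '[[[0, 0.04, 0, 0, 0, 0.001], [0, 0.08, 0, 0, 0, 0.002], [0, 0.08, 0, 0, 0, 0.002], [0, 0.08, 0, 0, 0, 0.002], [0, 0.08, 0, 0, 0, 0.002]]]'

```text
t: 11.02
tool_pos: [0.6325, 0.0834, 0.4013]
tool_rot: [-2.218, -2.219, 0.005]
contact_force: [-8.3, 0.8, -0.8]
opening: 0.026
grip_force: 30.0
```

arm_command --plan '[[[0, 0, 0, 0, 0, 0], [0, 0, 0, 0, 0, 0]]]'

```text
t: 11.18
tool_pos: [0.6326, 0.0834, 0.4013]
tool_rot: [-2.218, -2.219, 0.005]
contact_force: [-9.9, 2.1, -1.2]
opening: 0.0262
grip_force: 30.0
```

Now I lower the bar along its arc, watching the upward force in case it sits on the lip.

arm_command --plan '[[[0.15, 0, 0.15, 0, 0, 0], [0.31, 0, 0.3, 0, 0, 0], [0.46, 0, 0.45, 0, 0, 0], [0.6, 0, 0.6, 0, 0, 0], [0.74, 0, 0.76, 0, 0, 0], [0.74, 0, 0.76, 0, 0, 0], [0.74, 0, 0.76, 0, 0, 0]]]'

```text
t: 11.77
tool_pos: [0.6325, 0.0908, 0.3935]
tool_rot: [-2.218, -2.219, 0.006]
contact_force: [-9.6, 1.0, -2.3]
opening: 0.0259
grip_force: 30.0
```

arm_command --plan '[[[0.07, 0, 0.08, 0, 0, 0], [0.14, 0, 0.16, 0, 0, 0], [0.14, 0, 0.16, 0, 0, 0], [0.14, 0, 0.16, 0, 0, 0]]]'

```text
t: 12.1
tool_pos: [0.6325, 0.0921, 0.3921]
tool_rot: [-2.219, -2.219, 0.006]
contact_force: [-9.4, 0.9, -1.2]
opening: 0.026
grip_force: 30.0
```

arm_command --plan '[[[0.07, 0, 0.08, 0, 0, 0], [0.14, 0, 0.16, 0, 0, 0], [0.21, 0, 0.24, 0, 0, 0], [0.21, 0, 0.24, 0, 0, 0], [0.21, 0, 0.24, 0, 0, 0]]]'

```text
t: 12.52
tool_pos: [0.6325, 0.0941, 0.3896]
tool_rot: [-2.219, -2.219, 0.006]
contact_force: [-8.9, -0.1, -0.7]
opening: 0.0263
grip_force: 30.0
```

arm_command --plan '[[[0.07, 0, 0.08, 0, 0, 0], [0.14, 0, 0.16, 0, 0, 0], [0.21, 0, 0.24, 0, 0, 0], [0.21, 0, 0.24, 0, 0, 0], [0.21, 0, 0.24, 0, 0, 0]]]'

```text
t: 12.93
tool_pos: [0.6326, 0.0961, 0.3872]
tool_rot: [-2.219, -2.22, 0.006]
contact_force: [-9.3, -0.6, -0.5]
opening: 0.0264
grip_force: 30.0
```

arm_command --plan '[[[0.07, 0, 0.09, 0, 0, 0], [0.14, 0, 0.18, 0, 0, 0], [0.2, 0, 0.28, 0, 0, 0], [0.2, 0, 0.28, 0, 0, 0], [0.2, 0, 0.28, 0, 0, 0]]]'

```text
t: 13.35
tool_pos: [0.6326, 0.0981, 0.3846]
tool_rot: [-2.219, -2.22, 0.006]
contact_force: [-8.5, 0.3, -1.1]
opening: 0.026
grip_force: 30.0
```

arm_command --plan '[[[0.03, 0, 0.06, 0, 0, 0], [0.05, 0, 0.1, 0, 0, 0], [0.05, 0, 0.1, 0, 0, 0], [0.05, 0, 0.1, 0, 0, 0]]]'

```text
t: 13.68
tool_pos: [0.6325, 0.0987, 0.3836]
tool_rot: [-2.219, -2.219, 0.006]
contact_force: [-8.8, 0.0, -0.4]
opening: 0.0263
grip_force: 30.1
```

The bar is fully down. I ease off so the seal settles the bar against the lip.

arm_command --plan '[[[0, -0.03, 0, 0, 0, 0], [0, -0.06, 0, 0, 0, 0], [0, -0.09, 0, 0, 0, 0], [0, -0.12, 0, 0, 0, 0], [0, -0.12, 0, 0, 0, 0], [0, -0.12, 0, 0, 0, 0]]]'

```text
t: 14.18
tool_pos: [0.6316, 0.0985, 0.3838]
tool_rot: [-2.22, -2.22, 0.005]
contact_force: [-7.6, -0.1, -1.4]
opening: 0.0259
grip_force: 30.0
```

arm_command --plan '[[[0, -0.03, 0, 0, 0, 0], [0, -0.06, 0, 0, 0, 0], [0, -0.09, 0, 0, 0, 0], [0, -0.12, 0, 0, 0, 0], [0, -0.12, 0, 0, 0, 0], [0, -0.12, 0, 0, 0, 0]]]'

```text
t: 14.68
tool_pos: [0.6307, 0.0984, 0.3839]
tool_rot: [-2.221, -2.221, 0.003]
contact_force: [-5.6, -0.8, -2.0]
opening: 0.0261
grip_force: 29.9
```

arm_command --plan '[[[0, -0.03, 0, 0, 0, 0], [0, -0.06, 0, 0, 0, 0], [0, -0.06, 0, 0, 0, 0], [0, -0.06, 0, 0, 0, 0]]]'

```text
t: 15.02
tool_pos: [0.6304, 0.0983, 0.3839]
tool_rot: [2.221, 2.221, -0.001]
contact_force: [-4.1, -1.9, -3.7]
opening: 0.0256
grip_force: 29.8
```

arm_command --plan '[[[0, -0.03, 0, 0, 0, 0], [0, -0.06, 0, 0, 0, 0], [0, -0.09, 0, 0, 0, 0], [0, -0.09, 0, 0, 0, 0], [0, -0.09, 0, 0, 0, 0]]]'

```text
t: 15.43
tool_pos: [0.6299, 0.0983, 0.384]
tool_rot: [2.22, 2.22, 0.002]
contact_force: [3.8, -2.4, -7.4]
opening: 0.0261
grip_force: 29.9
```

The lip holds: pulling outward now meets resistance. I go back to neutral and release.

arm_command --plan '[[[0, 0.04, 0.05, 0, 0, 0], [0, 0.04, 0.05, 0, 0, 0], [0, 0.04, 0.05, 0, 0, 0]]]'

```text
t: 15.68
tool_pos: [0.6301, 0.0983, 0.384]
tool_rot: [2.221, 2.221, 0.001]
contact_force: [2.3, -4.2, -5.4]
opening: 0.0259
grip_force: 30.0
```

arm_command --plan '[[[0, 0, 0, 0, 0, 0], [0, 0, 0, 0, 0, 0], [0, 0, 0, 0, 0, 0], [0, 0, 0, 0, 0, 0], [0, 0, 0, 0, 0, 0], [0, 0, 0, 0, 0, 0], [0, 0, 0, 0, 0, 0], [0, 0, 0, 0, 0, 0]]]' --gripper -1

```text
t: 16.35
tool_pos: [0.6299, 0.0986, 0.3836]
tool_rot: [-2.221, -2.221, -0.0]
contact_force: [0.2, -0.3, -0.6]
opening: 0.0859
grip_force: 0.0
```

arm_command --plan '[[[0, 0, -1, 0, 0, 0], [0, 0, -3, 0, 0, 0], [0, 0, -6, 0, 0, 0], [0, 0, -9, 0, 0, 0], [-3, -3, -12, 0, 0, 0], [-6, -6, -13, 0, 0, 0], [-9, -9, -13, 0, 0, 0], [-12, -12, -13, 0, 0, 0], [-15, -15, -13, 0, 0, 0], [-15, -18, -13, 0, 0, 0], [-15, -20, -13, 0, 0, 0], [-15, -20, -13, 0, 0, 0]]]'

```text
t: 17.35
tool_pos: [0.427, -0.052, 0.5153]
tool_rot: [2.223, 2.217, 0.002]
contact_force: [0.7, -0.7, -1.4]
opening: 0.0856
grip_force: 0.0
```

Run:
```python
from h import *
T,d=get_image("top");S,_=get_image("scene");P=cloud(calibration("top"),d)
w=P[185:225,195:250];m=w[...,2]>.215;print(m.sum(),np.nanmean(w[m],0) if m.any() else 0)
a=cv2.resize(S[130:310,160:340],None,fx=3,fy=3,interpolation=2)
b=cv2.resize(T[150:225,185:235],None,fx=5,fy=5,interpolation=2);b=cv2.copyMakeBorder(b,0,540-b.shape[0],0,0,0)
cv2.imwrite("pics/fin.png",np.hstack([a,b]))
```

```text
23 [0.62396067 0.09780201 0.23898776]
```

View pics/fin.png

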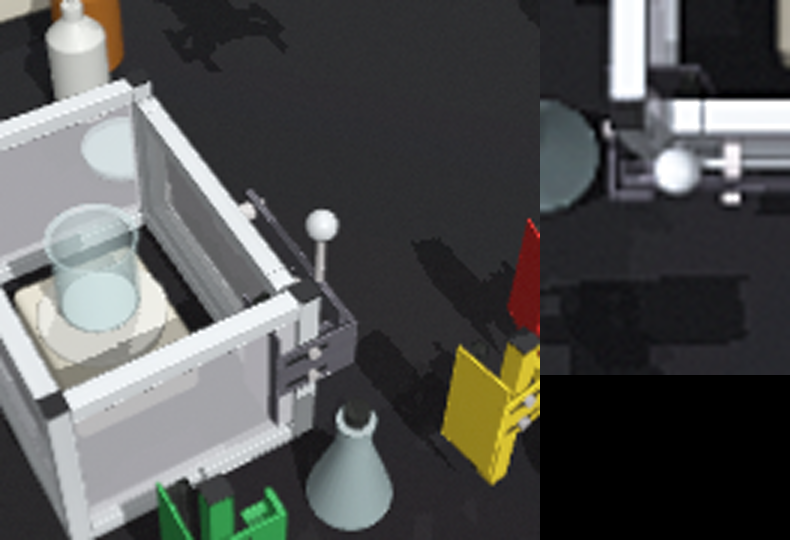

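The final picture shows the gate closed, the bar level in the pocket behind the lip, the knob at its original height, and the glassware standing.

```bash
python3 -c "
from station import *
print(finish_job())"
```

```text
the job is handed in; nothing more can be done
None
```

The gate is shut on its seal with the bar down behind the catch (about 10 N peak push felt at the knob), and the job was handed in at about 17.5 s; the station returned no verdict.

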